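# Hang bottleneck slides on the balance display bar and level it

## Robot

A 6-joint arm with a two-finger parallel gripper is mounted at the origin on the work surface. World frame = base frame: x ahead of the robot, y to its left, z up, the work surface at z = 0. Lengths are in m, angles in rad, forces in N, time in s.
With the tool pointing down it reaches from about 0.275 to 0.725 m from the base axis. Payload 15.9 kg.
Tool frame: the origin (TCP) lies at the very end of the fingers, on their centre line; the grasp point (between the pads) lies 19 mm behind it; z points along the fingers, y is the line along which they close (so a half turn about z gives the same grasp; the last joint's range is limited). The gripper opens to 85 mm and grips with 20 to 120 N. Pads are 22 mm wide; open, the fingers measure 114 mm over their backs; the gripper's body (76 mm by 85 mm) begins 54 mm behind the grasp point. The pads swing forward as they close: fully open they stand 13 mm farther back than shut.
Start: joints at [1.24, 0.213, -0.034, 1.323, 0, 1.571], TCP at [0.162, 0.473, 0.196] pointing down, gripper open.
Joint ranges: [-2.98, 2.98], [-0.74, 1.72], [-1.14, 1.35], [-2.1, 2.04], [-1.57, 1.44], [-3.14, 3.14]. Speed limits (rad/s): [1.89, 1.89, 2.39, 2.57, 3.14, 3.14].

## Interface

Orientations are given as a unit quaternion [x, y, z, w].
In Python, from station import arm, move_gripper, kin, status, optics, workorder gives the robot as it stands. Calls block until the motion is done:
- arm.move_ptp(position, orientation): joint-space move of the TCP to a pose.
- arm.move_linear(position, attitude=None, speed=0.15, threshold=None): straight line of the TCP; attitude=None keeps the orientation; speed is the mean speed in m/s. With threshold (N) it stops when the force on the tool has changed by that much, and returns True; else False.
- arm.goto_joints(angles): joint-space move.
- move_gripper(opening): finger opening in m; the grip force is fixed at half the most; returns when the fingers have stopped.
- arm.sleep(seconds).
- kin.ik(position, orientation): joint angles nearest the present ones, or None.
- status.sense(): the state.
- optics.get_image(name): name is "scene" or "top"; returns a dict with "image" (420x560x3 uint8, blue, green, red), "mtx" (3x3 intrinsics, pixels), "dist_coeffs" ([k1, k2, p1, p2, k3] as OpenCV has them; the pictures are not rectified), "xyz" and "attitude" of the camera in the world. Camera axes: x right, y down, z forward; pixel columns grow to the right and rows downward; lengths in m; the calibration is good to about 2 mm. A picture is of the moment at which its call begins. There is no depth.
A pose or a line that the arm cannot do raises arm.Unreachable and nothing moves.
- workorder.close_job(): hands the job in; it is judged then, once.
Trained networks look in the newest picture that a camera, given by its name, has taken for a name from the list of things; names that differ only in an ending like _2 or _b are one class to them, and where a whole thing is asked for, a point or a joint stands for the part that bears it (a point fixed in the world has none). Each returns a list of dicts, best first, with "score" (0 to 1); they miss things now and then, are a little off and sometimes report something else, mostly with a low value. They report only what shows in the picture. A call takes as long as a camera call. They do not tell look-alikes from the thing itself.
- optics.boxes_of(name, camera): "location" ([column, row] as shares, 0 to 1, of the picture: columns of its width, rows of its height, amid what is visible of it).
- optics.pinpoint(name, camera): "location" ([column, row] as shares, 0 to 1, of the picture: columns of its width, rows of its height: a listed point, or the origin of a listed thing).
The state is a dict: "clock": time; "qpos": joint angles; "joint_vel": joint speeds; "tau": joint torques, N m; "position": TCP position; "eef_rot": TCP orientation; "wrist_force": force on the tool from outside, world axes, zero at the start; "torque": the same for the moment, N m; "width": finger opening in m; "finger_force": force on a finger pad.
Only numpy, scipy, OpenCV 4.12 (cv2) and the standard library are available. Lean on these libraries where they do the work, as an engineer would, in place of code of your own. Each camera call takes 0.05 s, during which the arm holds its last target. There are 200 camera calls.

## Task

Hang the three brass bottleneck slides by their hooks on the pivoting display bar, alternating sides and letting go of each before fetching the next: first either small one, then the big one on the other side, then the other small one on the same side as the first, all between the inner and end collars. Their weights are unknown, so feel them or watch the bar, and shift slides along the bar until it hangs level and still. Never let the bar tip onto its stops, and leave the mug, nut, tuner and tin where they are.

Things in the scene. Friction and masses are not known exactly. Their poses are not given: they have to be found in the camera images.
- stand: Fixed stand of the balance display: dark wooden foot 130 x 120 x 14 mm, brass post 14 mm across in its middle. Origin: centre of the foot's underside. Its y axis runs along the bar seen from above; its x axis is level, square to the bar, away from the robot.
- bar_mid (a point): Middle of the round steel pivoting bar, on the pivot, 200 mm above the stand's origin; turns with the bar, y along it. Bar 10 mm thick, 380 mm long, a collar 18 mm across at 48 mm either side of the middle, an end collar 22 mm across at 190 mm (each 6 mm wide). Slides hang on the smooth lengths between, anywhere, held by friction; they can be pushed along.
- bar (a joint): Tilt of the bar (rad), 0 level; positive: +y end up. Springs softly back to level (0.8 N m per rad, damped, settles within about 0.5 s), so it tips by (moment of the hung weights about the pivot)/0.8. Stops at 0.34 either way.
- small_a: Small brass slide: upright tube 28 mm across, 48 mm tall, a 5 mm cap and on it a black hook-shaped hanger with a grip tab on top; 139.5 mm tall in all. Stands on the counter at first. Origin: centre of the tube's underside, z up the tube. Hook open towards +x, stem on the -x side. Hidden mass 75 to 170 g, nearly all in the tube.
- small_a_seat (a point): Where the bar's centre line lies once small_a hangs: on the tube axis, 91 mm above the origin, under an inverted-V roof (self-centring, 14 mm wide along y; stem and lip 11 mm behind and in front of the axis). 10 mm above the lip's lower end, 38 mm above the cap: the bar enters from +x through this 28 mm gap, the slide held 22 mm higher than it will hang, then lowered.
- small_a_grip (a point): Grip point of small_a: on the axis of the upright tab (12 mm along x, 20 mm along y, 40 mm tall), 12 mm below its top, 36.5 mm above small_a_seat. Once hung, y lies along the bar and the slide may swing.
- small_b: Small (same shape as small_a) brass slide: upright tube 28 mm across, 48 mm tall, a 5 mm cap and on it a black hook-shaped hanger with a grip tab on top; 139.5 mm tall in all. Stands on the counter at first. Origin: centre of the tube's underside, z up the tube. Hook open towards +x, stem on the -x side. Hidden mass 75 to 170 g, nearly all in the tube.
- small_b_seat (a point): Where the bar's centre line lies once small_b hangs: on the tube axis, 91 mm above the origin, under an inverted-V roof (self-centring, 14 mm wide along y; stem and lip 11 mm behind and in front of the axis). 10 mm above the lip's lower end, 38 mm above the cap: the bar enters from +x through this 28 mm gap, the slide held 22 mm higher than it will hang, then lowered.
- small_b_grip (a point): Grip point of small_b: on the axis of the upright tab (12 mm along x, 20 mm along y, 40 mm tall), 12 mm below its top, 36.5 mm above small_b_seat. Once hung, y lies along the bar and the slide may swing.
- big: Big brass slide: upright tube 34 mm across, 70 mm tall, a 5 mm cap and on it a black hook-shaped hanger with a grip tab on top; 161.5 mm tall in all. Stands on the counter at first. Origin: centre of the tube's underside, z up the tube. Hook open towards +x, stem on the -x side. Hidden mass 170 to 280 g, nearly all in the tube.
- big_seat (a point): Where the bar's centre line lies once big hangs: on the tube axis, 113 mm above the origin, under an inverted-V roof (self-centring, 14 mm wide along y; stem and lip 11 mm behind and in front of the axis). 10 mm above the lip's lower end, 38 mm above the cap: the bar enters from +x through this 28 mm gap, the slide held 22 mm higher than it will hang, then lowered.
- big_grip (a point): Grip point of big: on the axis of the upright tab (12 mm along x, 20 mm along y, 40 mm tall), 12 mm below its top, 36.5 mm above big_seat. Once hung, y lies along the bar and the slide may swing.
- mug: Bystander: white mug, 80 mm across, 92 mm tall, two glass slides standing in it. Origin under its centre. Leave it alone.
- nut: Bystander: small black nut, 9 x 46 x 8 mm, lying on the counter. Leave it alone.
- tuner: Bystander: chrome tuner body, 34 x 52 x 14 mm, lying on the counter. Leave it alone.
- polish: Bystander: round aluminium tin, 68 mm across, 36 mm tall. Leave it alone.
There are look-alikes about, which are no part of the job. Leave any green look-alike of the big alone.

How it is judged:
By the outcome, as a careful person would: the job done as asked, in the order asked, and still so for the second after the job is handed in, with the robot touching nothing.
It also fails if it takes over 72 s, if anything falls off the work surface, if the arm or the gripper's body presses on something with over 40 N, if the wrist force passes 120 N, or if a joint passes its speed limit or range.

## Working session

There is one attempt and no reset: what is moved stays moved. The work goes in short steps, each a Python script; the robot and the scene stay as the last script left them, time stands still between calls to the robot, and variables do not carry over. Pictures are saved under pics/ and viewed, at most 11 in all, crops included, and the job is handed in when it is done.

```bash
ls; mkdir -p pics; cat > h.py <<'E'
import numpy as np, cv2
from scipy.spatial.transform import Rotation as R
from station import arm, move_gripper, kin, status, optics, workorder
def cam(n):
    d=optics.get_image(n); return d
def px(d,loc): return np.array([loc[0]*560,loc[1]*420])
def ray(d,p):
    u=cv2.undistortPoints(np.array([[p]],float),np.array(d["mtx"]),np.array(d["dist_coeffs"]))[0,0]
    v=R.from_quat(d["attitude"]).apply([u[0],u[1],1]) 
    return np.array(d["xyz"]),v/np.linalg.norm(v)
def at_z(d,p,z):
    o,v=ray(d,p); return o+v*(z-o[2])/v[2]
def tri(rs):
    A=np.zeros((3,3));b=np.zeros(3)
    for o,v in rs:
        P=np.eye(3)-np.outer(v,v);A+=P;b+=P@o
    x=np.linalg.solve(A,b)
    return x,[np.linalg.norm((np.eye(3)-np.outer(v,v))@(x-o)) for o,v in rs]
def proj(d,X):
    Rm=R.from_quat(d["attitude"]).as_matrix().T
    t=-Rm@np.array(d["xyz"])
    return cv2.projectPoints(np.atleast_2d(np.array(X,float)),cv2.Rodrigues(Rm)[0],t,np.array(d["mtx"]),np.array(d["dist_coeffs"]))[0][:,0]
E
python3 - <<'E'
from h import *
D={}
for n in ("scene","top"):
    D[n]=d=cam(n); cv2.imwrite(f"pics/{n}0.png",d["image"]); print(n,np.round(d["xyz"],3),np.round(d["attitude"],3))
    for k in ("stand","bar_mid","small_a","small_a_grip","small_a_seat","big","big_grip","mug","nut","tuner","polish"):
        r=optics.pinpoint(k,n); print(k,[(np.round(px(d,q["location"]),1).tolist(),round(q["score"],2)) for q in r])
import cv2
cv2.imwrite("pics/both0.png",np.vstack([D["scene"]["image"],D["top"]["image"]])) 
s=status.sense();print(s["clock"],s["position"],s["eef_rot"],s["width"])
E
```

```text
pics
scene [0.982 0.565 0.889] [ 0.263  0.888 -0.361 -0.112]
stand [([360.4, 252.8], 0.7)]
bar_mid [([279.0, 202.8], 0.91)]
small_a [([408.0, 315.2], 0.55), ([259.3, 171.3], 0.55)]
small_a_grip []
small_a_seat [([416.4, 294.3], 0.71)]
big [([193.0, 199.6], 0.7), ([211.8, 187.5], 0.6), ([209.8, 170.3], 0.53)]
big_grip [([182.6, 158.8], 0.86), ([207.6, 147.1], 0.71), ([203.4, 131.6], 0.53), ([415.4, 292.6], 0.43)]
mug [([230.6, 325.2], 0.88)]
nut [([193.3, 258.4], 0.47), ([361.7, 249.8], 0.38)]
tuner [([306.1, 210.9], 0.52)]
polish [([191.9, 258.9], 0.97), ([280.1, 202.9], 0.59)]
top [ 0.436 -0.029  1.254] [ 0.715 -0.696  0.049 -0.045]
stand [([262.1, 207.7], 0.68), ([229.0, 138.3], 0.62)]
bar_mid [([259.4, 192.9], 0.6), ([228.6, 136.9], 0.27)]
small_a [([389.1, 267.4], 0.83), ([135.3, 272.9], 0.61), ([126.5, 274.6], 0.35)]
small_a_grip [([122.9, 272.0], 0.69), ([408.4, 200.1], 0.61)]
small_a_seat [([126.3, 271.6], 0.66)]
big [([392.6, 205.0], 0.79), ([387.8, 174.3], 0.76)]
big_grip [([444.1, 214.3], 0.82), ([410.1, 198.8], 0.76), ([313.3, 141.0], 0.71), ([400.9, 165.0], 0.68)]
mug [([226.3, 135.9], 0.68), ([389.5, 268.0], 0.62), ([411.1, 199.3], 0.29)]
nut [([313.4, 138.2], 0.63), ([220.0, 289.0], 0.49), ([306.9, 273.2], 0.48)]
tuner [([308.6, 274.6], 0.52)]
polish [([312.5, 136.5], 0.98)]
1.2 [0.16241033 0.47285247 0.19609697] [ 1.64668812e-01  9.86348915e-01 -2.45247638e-05  6.66072037e-06] 0.08543450233341349
```

View pics/scene0.png

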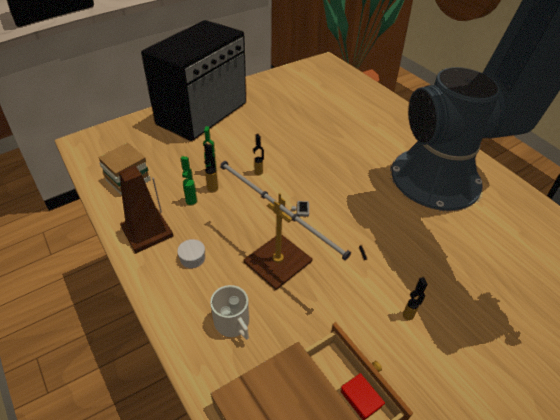

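View pics/top0.png

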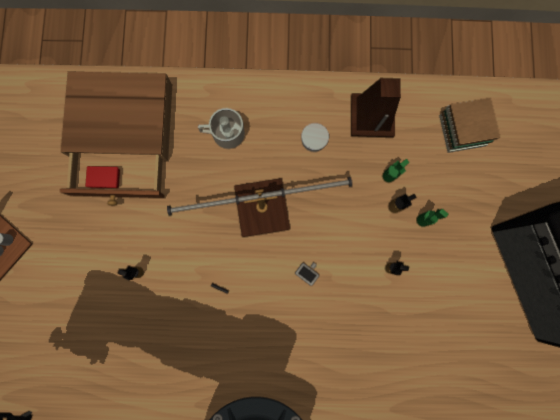

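Top view (up = +x, right = −y): the stand is at (262,208), with the bar running from (170,211) to (350,183). The brass/black candidates are small (130,272), small (398,268) and big (405,200). Green look-alikes are at (397,170) and (432,217). In the scene view the brass big is at about (212,175), between greens at (190,190) and (208,145). I'll confirm this in one enlarged composite.

```bash
python3 - <<'E'
from h import *
S=cam("scene");T=cam("top")
def crop(d,c,w=50):
    x,y=int(c[0]-w/2),int(c[1]-w/2); return cv2.resize(d["image"][y:y+w,x:x+w],(260,290),interpolation=cv2.INTER_CUBIC)
r1=np.hstack([cv2.resize(S["image"][y:y+58,x:x+52],(260,290),interpolation=cv2.INTER_CUBIC) for x,y in ((388,272),(233,126),(185,136))])
r2=np.hstack([cv2.resize(T["image"][y:y+58,x:x+52],(260,290),interpolation=cv2.INTER_CUBIC) for x,y in ((104,243),(374,239),(379,171))])
cv2.imwrite("pics/c1.png",np.vstack([r1,r2]))
for a,b in (((224,165),(350,183)),((347,255),(170,211)),((279,202.8),(259.4,197))):
    print(tri([ray(S,a),ray(T,b)]))
for p in ((130,272),(398,268),(405,200)):
    print([np.round(at_z(T,p,z),3).tolist() for z in (0,.13)])
for n,p in (("foot",[(236,186),(280,179),(289,229),(243,236)]),): print([np.round(at_z(T,q,.014),3).tolist() for q in p])
E
```

```text
(array([ 0.62257505, -0.18797738,  0.19590962]), [np.float64(0.001402938080338878), np.float64(0.001402938080338979)])
(array([0.55195842, 0.18722477, 0.19639803]), [np.float64(0.0005646818696129782), np.float64(0.0005646818696127864)])
(array([5.87184688e-01, 2.36068150e-04, 2.05094195e-01]), [np.float64(0.002287278070669182), np.float64(0.002287278070669174)])
[[0.422, 0.317, 0.0], [0.424, 0.281, 0.13]]
[[0.449, -0.335, 0.0], [0.447, -0.304, 0.13]]
[[0.617, -0.354, 0.0], [0.598, -0.32, 0.13]]
[[0.638, 0.065, 0.014], [0.659, -0.042, 0.014], [0.536, -0.067, 0.014], [0.516, 0.044, 0.014]]
```

View pics/c1.png

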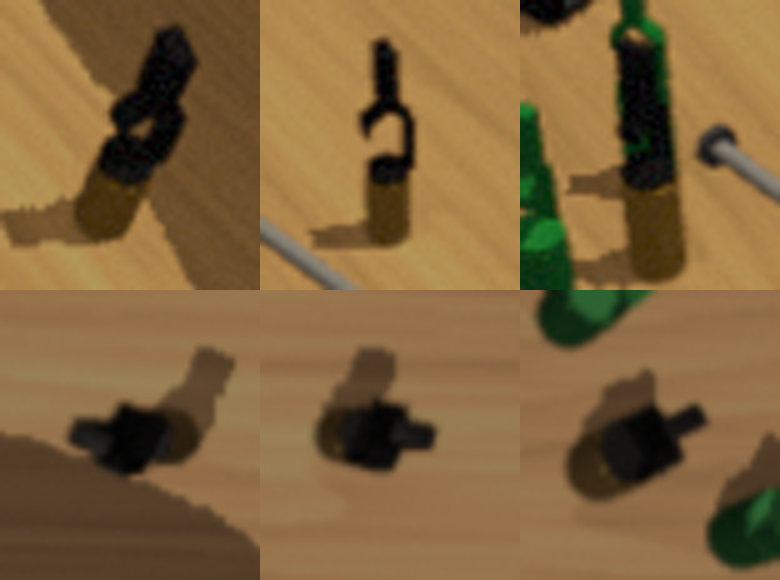

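The composite confirms the targets. The left (130,272) and middle (398,268) slides are the small brass ones. The third, at top (405,200) and scene (212,175), is the big brass one with a black hanger; its neighbours are all green. Next I'll fit position and yaw by matching the black silhouette in both views.

```bash
cat > fit.py <<'E'
from h import *
def boxc(x0,x1,y0,y1,z0,z1): return np.array([[x,y,z] for x in(x0,x1) for y in(y0,y1) for z in(z0,z1)])
def model(s):  # s seat height
    a=np.linspace(0,2*np.pi,16,endpoint=False); r=.014 if s<.1 else .017
    cap=np.array([[r*np.cos(t),r*np.sin(t),z] for t in a for z in (s-.043,s-.038)])
    return [boxc(-.006,.006,-.01,.01,s+.0085,s+.0485),boxc(-.013,-.009,-.007,.007,s-.038,s+.004),
      boxc(.009,.013,-.007,.007,s-.010,s+.004),boxc(-.013,.013,-.007,.007,s+.003,s+.004)*1.0,
      np.vstack([boxc(-.013,.013,-.007,.007,s+.004,s+.005),boxc(-.003,.003,-.007,.007,s+.006,s+.012)]),cap]
def mask(d,roi):
    x,y,w,h=roi; im=d["image"][y:y+h,x:x+w].astype(int); return ((im.max(2)<48)).astype(float)
K=4
def rend(d,p,s,roi):
    x,y,w,h=roi; m=np.zeros((h*K,w*K),np.uint8)
    Rz=R.from_euler("z",p[2]).as_matrix()
    for P in model(s):
        q=proj(d,P@Rz.T+[p[0],p[1],0]); q=((q-[x,y]+.5)*K).astype(np.int32)
        cv2.fillConvexPoly(m,cv2.convexHull(q),255)
    return cv2.resize(m,(w,h),interpolation=cv2.INTER_AREA)/255.
def cost(views,p,s): return sum(np.abs(rend(d,p,s,roi)-M).sum() for d,roi,M in views)
if __name__=="__main__":
    from scipy.optimize import minimize
    S=cam("scene");T=cam("top")
    out=[]
    for n,s,p0,rs,rt in (("A",.091,(.424,.281),(388,272,52,50),(104,250,52,40)),("B",.091,(.447,-.306),(233,126,50,50),(374,245,52,45)),("big",.113,(.600,-.323),(203,136,25,50),(386,185,40,30))):
        v=[(S,rs,mask(S,rs)),(T,rt,mask(T,rt))]
        res=[]
        for yaw in np.arange(-np.pi,np.pi,np.pi/8):
            r=minimize(lambda p:cost(v,p,s),[*p0,yaw],method="Nelder-Mead",options=dict(initial_simplex=np.array([[*p0,yaw],[p0[0]+.015,p0[1],yaw],[p0[0],p0[1]+.015,yaw],[*p0,yaw+.3]]),maxiter=100,xatol=1e-4))
            res.append((r.fun,r.x))
        res.sort(key=lambda t:t[0]); print(n,[m.sum() for _,_,m in v])
        for f,x in res[:6]: print(round(f,1),np.round(x,3))
        b=res[0][1]; row=[]
        for d,roi,M in v:
            o=np.stack([M,rend(d,b,s,roi),M*0],2)*255; row.append(cv2.resize(o.astype(np.uint8),(260,190),interpolation=cv2.INTER_NEAREST))
        out.append(np.vstack(row))
    cv2.imwrite("pics/fit.png",np.hstack(out))
E
python3 fit.py
```

```text
A [np.float64(315.0), np.float64(216.0)]
140.1 [ 0.422  0.297 -0.523]
140.3 [ 0.423  0.296 -0.69 ]
153.4 [ 0.422  0.297 -0.185]
168.6 [ 0.423  0.297 -1.564]
169.1 [0.423 0.297 2.415]
170.3 [ 0.422  0.297 -1.477]
B [np.float64(113.0), np.float64(183.0)]
110.2 [ 0.45  -0.313 -0.577]
110.6 [ 0.45  -0.313 -0.541]
110.9 [ 0.451 -0.314 -0.564]
119.5 [ 0.45  -0.314  2.588]
120.4 [ 0.451 -0.314  2.586]
120.6 [ 0.45  -0.314  2.605]
big [np.float64(278.0), np.float64(222.0)]
129.9 [ 0.601 -0.326  0.531]
130.1 [ 0.601 -0.326  0.524]
130.2 [ 0.601 -0.326  0.513]
131.5 [ 0.601 -0.326  0.519]
148.3 [ 0.601 -0.325  3.644]
148.9 [ 0.601 -0.326 -2.627]
```

View pics/fit.png

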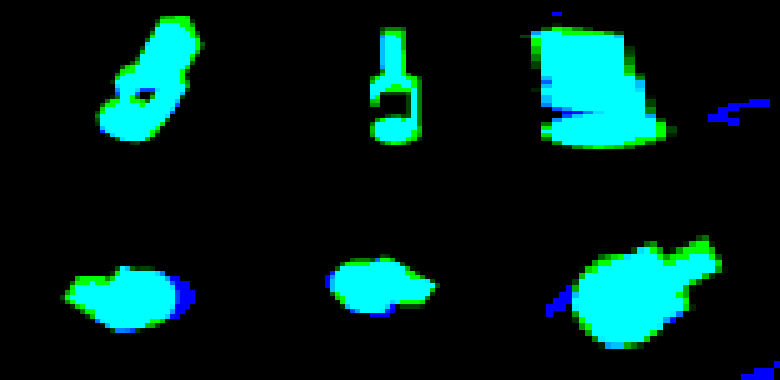

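The silhouette fits agree in both views: A (0.4225, 0.297, yaw −0.6), B (0.450, −0.313, −0.56), big (0.601, −0.326, 0.52). Bar yaw is about 0.186. Next I'll write the tilt measurement, take a baseline while the bar is level, and check IK for the plan.

```bash
cat > bar.py <<'E'
from h import *
from scipy.optimize import minimize
def steel(d):
    im=cv2.GaussianBlur(d["image"].astype(np.float32),(0,0),.8)
    return -(im.max(2)-im.min(2))/(im.max(2)+20)
dd=np.r_[np.arange(-.183,-.055,.002),np.arange(.055,.183,.002)]
def pts(p):  # x,y,yaw,theta
    x,y,w,t=p[:4]; c=np.cos(t)
    return np.c_[x-np.sin(w)*c*dd,y+np.cos(w)*c*dd,.2+dd*np.sin(t)]
def score(d,st,p):
    q=proj(d,pts(p)).astype(np.float32); return cv2.remap(st,q[:,0],q[:,1],cv2.INTER_LINEAR).mean()
BASE=(.587,0.,.186)
try: BASE=tuple(np.loadtxt("base.txt"))
except OSError: pass
def tilt(n=1,cams=("scene",)):
    ds=[cam(k) for k in cams]; ss=[steel(d) for d in ds]
    g=np.arange(-.36,.36,.002); s=np.array([sum(score(d,st,(*BASE[:3],t)) for d,st in zip(ds,ss)) for t in g])
    i=s.argmax(); k=np.abs(np.arange(len(g))-i)<=12; c=np.polyfit(g[k],s[k],2); return -c[1]/2/c[0],s.max()
if __name__=="__main__":
    ds=[cam(k) for k in ("scene","top")]; ss=[steel(d) for d in ds]
    r=minimize(lambda p:-sum(score(d,s,(*p,0)) for d,s in zip(ds,ss)),[.587,0,.186],method="Nelder-Mead",options=dict(initial_simplex=[[.587,0,.186],[.592,0,.186],[.587,.006,.186],[.587,0,.2]]))
    print(r.x,r.fun)
    mid=(.587,0.0); np.savetxt("base.txt",[r.x[0],0.0+r.x[1]*0,r.x[2]])
    BASE=(r.x[0],0,r.x[2]); print("tilt",tilt(),tilt(cams=("top",)))
    from itertools import product
    s0=status.sense(); print(s0["wrist_force"],s0["clock"])
    for n,(x,y,w,gz) in dict(A=(.4225,.297,-.6,.1275),B=(.45,-.313,-.56,.1275),big=(.601,-.326,.52,.1495)).items():
        for b in (np.pi/2,-np.pi/2):
            a=kin.ik([x,y,gz-.019],(R.from_euler("z",w+b)*R.from_euler("x",np.pi)).as_quat())
            print(n,b,None if a is None else np.round(a,2))
    for d in (-.15,.06,.17):
        for b in (np.pi/2,-np.pi/2):
            w=BASE[2]; p=[BASE[0]-np.sin(w)*d,np.cos(w)*d,.24]
            a=kin.ik(p,(R.from_euler("z",w+b)*R.from_euler("x",np.pi)).as_quat()); print(d,b,None if a is None else np.round(a,2))
E
python3 bar.py
```

```text
[0.58733538 0.01192383 0.1859065 ] 0.273460328578949
tilt (np.float64(-0.0006041266241465308), np.float32(-0.19724059)) (np.float64(0.0011984190772032016), np.float32(-0.14921312))
[-0.55032701  0.62375497 -0.33254741] 1.6
A 1.5707963267948966 [ 0.61  0.28 -0.17  1.12  0.    2.78]
A -1.5707963267948966 [ 0.61  0.28 -0.17  1.12  0.   -0.36]
B 1.5707963267948966 [-0.61  0.34 -0.09  1.14  0.    1.52]
B -1.5707963267948966 [-0.61  0.34 -0.09  1.14  0.   -1.62]
big 1.5707963267948966 [-0.5   0.63  0.42  1.36  0.    0.55]
big -1.5707963267948966 [-0.5   0.63  0.42  1.36  0.   -2.59]
-0.15 1.5707963267948966 [-0.24  0.51  0.51  1.56  0.    1.15]
-0.15 -1.5707963267948966 [-0.24  0.51  0.51  1.56  0.   -1.99]
0.06 1.5707963267948966 [0.1  0.38 0.31 1.5  0.   1.49]
0.06 -1.5707963267948966 [ 0.1   0.38  0.31  1.5   0.   -1.65]
0.17 1.5707963267948966 [0.29 0.39 0.31 1.5  0.   1.68]
0.17 -1.5707963267948966 [ 0.29  0.39  0.31  1.5   0.   -1.46]
```

```bash
cat > act.py <<'E'
from bar import *
W=BASE[2]; MID=np.array([.588,0.,.2]); XH=np.array([np.cos(W),np.sin(W),0]); YH=np.array([-np.sin(W),np.cos(W),0])
def ori(w): return (R.from_euler("z",w+np.pi/2)*R.from_euler("x",np.pi)).as_quat()
def fz(n=25):
    v=[]
    for _ in range(n): v.append(status.sense()["wrist_force"]); arm.sleep(.02)
    v=np.array(v); return v.mean(0)[2],v.std(0)[2]/n**.5
def pick(x,y,w,gz):
    arm.move_ptp([x,y,gz+.08],ori(w)); move_gripper(.045)
    arm.move_linear([x,y,gz-.019],speed=.15); 
    arm.sleep(.1); f0=fz(); move_gripper(0.0); wd=status.sense()["width"]
    arm.move_linear([x,y,gz-.019+.05],speed=.12); arm.sleep(.2); f1=fz()
    m=(f0[0]-f1[0])/9.81; print("width",wd,"mass",m,f0,f1,"clock",status.sense()["clock"]); return m
def seat(d,t): return MID+d*np.cos(t)*YH+[0,0,d*np.sin(t)]
def tcp(P): return P+np.array([0,0,.0175])
def hang(d,t0,t1,clr=.075):
    """t0 tilt now, t1 expected tilt after"""
    P=seat(d,t0); Q=tcp(P+[0,0,.023])-clr*XH
    p=np.array(status.sense()["position"])
    arm.move_linear([p[0],p[1],Q[2]],speed=.25)
    arm.move_ptp(Q,ori(W))
    arm.move_linear(tcp(P+[0,0,.023]),speed=.1)
    arm.move_linear(tcp(P+[0,0,.003]),speed=.08)
    arm.move_linear(tcp(seat(d,t1)),speed=.03); arm.sleep(.4)
    print("contact fz",fz(10),"tilt",tilt(),"clock",status.sense()["clock"])
def release():
    move_gripper(.045); arm.sleep(.3)
    p=np.array(status.sense()["position"]); arm.move_linear(p+[0,0,.07],speed=.15)
E
python3 - <<'E'
from act import *
print(fz())
m=pick(.4225,.297,-.6,.1275)
for n in ("scene","top"):cv2.imwrite(f"pics/p1{n}.png",cam(n)["image"])
E
```

```text
(np.float64(-0.03772791529676039), np.float64(0.07904421076407143))
width 0.00010496040229062686 mass -0.009200415081052491 (np.float64(-0.04830758471334356), np.float64(0.09259791545190402)) (np.float64(0.04194848723178138), np.float64(0.10489291647052557)) clock 6.7
```

```bash
python3 - <<'E'
import cv2,numpy as np
a=cv2.imread("pics/p1scene.png")[210:350,330:500];b=cv2.imread("pics/p1top.png")[200:340,60:230]
f=lambda i:cv2.resize(i,(400,330),interpolation=cv2.INTER_CUBIC)
cv2.imwrite("pics/c2.png",np.hstack([f(a),f(b)]))
E
```

```text
(no output)
```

View pics/c2.png

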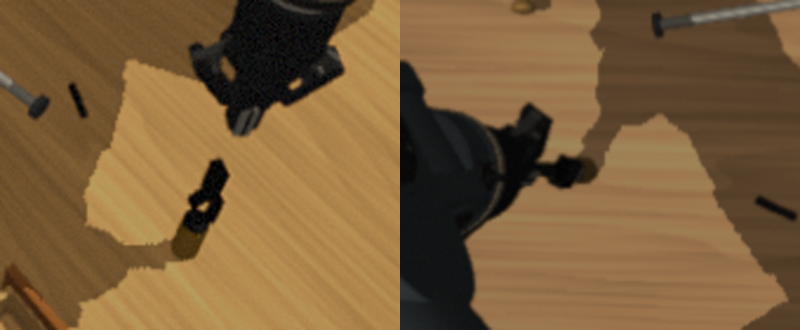

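The slide still stands at scene (410,314), with the closed fingertips above it near (432,261). I'll check the actual TCP and its projection.

```bash
python3 - <<'E'
from act import *
s=status.sense(); print(s["position"],s["eef_rot"],s["width"],s["qpos"])
for n in("scene","top"):
    d=cam(n); print(n,proj(d,[s["position"],[.4225,.297,.1395],[.4225,.297,0]]).round(1).tolist())
import fit
S=cam("scene");rs=(388,276,52,46);M=fit.mask(S,rs);
for i in (0,1):
  from scipy.optimize import minimize
  v=[(S,rs,M)]
  r=minimize(lambda p:fit.cost(v,p,.091),[.4225,.297,-.6],method="Nelder-Mead",options=dict(initial_simplex=[[.4225,.297,-.6],[.43,.297,-.6],[.4225,.305,-.6],[.4225,.297,-.3]]))
print(r.x,r.fun)
E
```

```text
[0.42250351 0.2970073  0.15849825] [ 8.84490851e-01  4.66557536e-01  5.55466882e-06 -1.73267539e-05] -0.000134808903938279 [ 6.12694096e-01  2.56156863e-01 -7.38743401e-02  1.24074970e+00
  3.29627095e-05  2.78349728e+00]
scene [[426.2, 274.3], [423.8, 279.7], [408.2, 314.7]]
top [[118.7, 272.4], [121.3, 272.4], [138.0, 272.1]]
[ 0.42594147  0.29776387 -0.87956808] 81.87058823529412
```

```bash
python3 - <<'E'
from act import *
s=status.sense(); p=np.array(s["position"]); o=[]
for n,(x,y) in (("scene",(385,235)),("top",(80,235))):
    d=cam(n); c=cv2.resize(d["image"][y:y+75,x:x+65],(390,450),interpolation=cv2.INTER_CUBIC)
    c=np.clip(c.astype(int)*2,0,255).astype(np.uint8)
    for X,col in ((p,(0,0,255)),(p+[0,0,.019],(0,255,255)),([.4225,.297,.1395],(255,0,255))):
        q=(proj(d,X)[0]-[x,y]+.5)*6; cv2.circle(c,tuple(int(v) for v in q),3,col,-1)
    o.append(c)
cv2.imwrite("pics/c3.png",np.hstack(o))
E
```

```text
(no output)
```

View pics/c3.png

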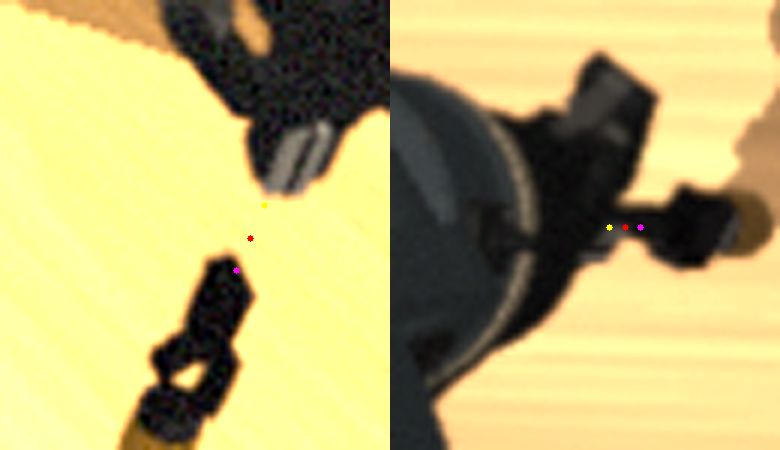

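```bash
python3 - <<'E'
from act import *
S=cam("scene");T=cam("top")
print(tri([ray(S,(432.5,266.3)),ray(T,(114.8,276.5))]), status.sense()["position"])
# network check of the slide and alternatives
for n,d in(("scene",S),("top",T)):
    for k in("small_a","small_a_seat","small_a_grip"): print(n,k,[(np.round(px(d,q["location"]),1).tolist(),round(q["score"],2)) for q in optics.pinpoint(k,n)][:3])
E
```

```text
(array([0.41390771, 0.29827912, 0.18068996]), [np.float64(0.00024345669228540546), np.float64(0.00024345669228536108)]) [0.4224975  0.2970069  0.15848818]
scene small_a [([405.7, 314.8], 0.67), ([256.0, 173.2], 0.55), ([419.0, 292.5], 0.31)]
scene small_a_seat [([417.3, 293.8], 0.84)]
scene small_a_grip [([420.4, 284.9], 0.65)]
top small_a [([135.6, 272.6], 0.82), ([390.1, 270.0], 0.65), ([303.1, 272.4], 0.34)]
top small_a_seat [([129.9, 273.8], 0.76), ([402.1, 265.7], 0.45), ([261.7, 207.8], 0.28)]
top small_a_grip [([122.0, 274.8], 0.83)]
```

```bash
python3 - <<'E'
from act import *
arm.move_linear([.4225,.297,.18],speed=.2)
arm.move_ptp([.40,.2,.06],ori(-.6))
o=[];d=cam("scene");p=np.array(status.sense()["position"])
def crop(d):
    q0=proj(d,p)[0]; x,y=int(q0[0])-32,int(q0[1])-40
    c=cv2.resize(d["image"][y:y+75,x:x+65],(390,450),interpolation=cv2.INTER_CUBIC); c=np.clip(c.astype(int)*2,0,255).astype(np.uint8)
    for X,col in ((p,(0,0,255)),(p+[0,0,.019],(0,255,255))):
        q=(proj(d,X)[0]-[x,y]+.5)*6; cv2.circle(c,tuple(int(v) for v in q),3,col,-1)
    return c
o.append(crop(d))
hit=arm.move_linear([.40,.2,-.01],speed=.04,threshold=4); p=np.array(status.sense()["position"]); print(hit,p,status.sense()["wrist_force"])
o.append(crop(cam("scene")))
arm.move_linear([.40,.2,.08],speed=.2); cv2.imwrite("pics/c4.png",np.hstack(o)); print(status.sense()["clock"])
E
```

```text
False [ 0.40012134  0.20005422 -0.00983292] [ 0.72845683  0.06567723 -0.64376984]
10.975
```

View pics/c4.png

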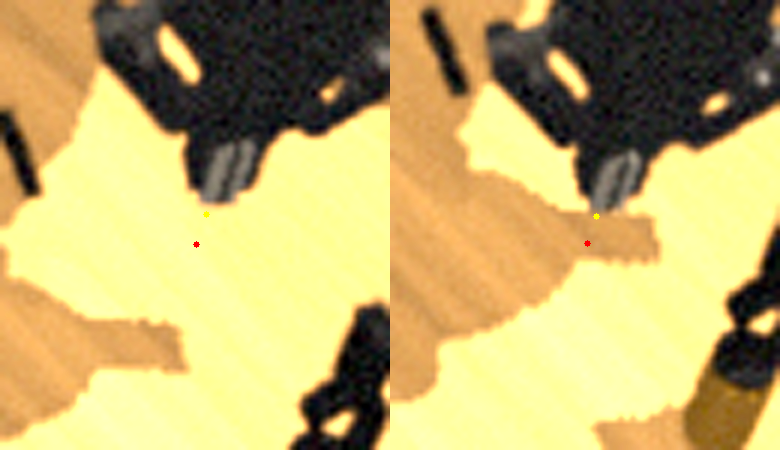

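No contact at a reported −10 mm, and the visible tips sit about 25 mm above the reported TCP, so the tool is effectively shorter than stated. I'll measure the offset by touch.

```bash
python3 - <<'E'
from act import *
arm.move_linear([.40,.2,-.005],speed=.3)
hit=arm.move_linear([.40,.2,-.04],speed=.03,threshold=4); s=status.sense(); print(hit,s["position"],s["wrist_force"])
T=cam("top");S=cam("scene")
arm.move_linear([.40,.2,.06],speed=.3); print(status.sense()["clock"])
E
```

```text
True [ 0.39979749  0.19991039 -0.0351738 ] [-0.76569724  0.35382141  7.4950892 ]
12.9
```

```bash
python3 - <<'E'
from act import *
S=cam("scene")
for p,q in (([.4225,.297,.1585],(432.5,266.3)),([.40,.2,.06],None)):
    p=np.array(p)
    if q is None: q=proj(S,p)[0]+[3.7,-7.3]
    for dz in (.02,.025,.03,.034): print(dz,np.round((at_z(S,q,p[2]+dz)-p)*1000,1))
s=status.sense();print(s["position"],s["tau"],s["wrist_force"])
# current picture, shut fingers, full scene for both tips
p=np.array(s["position"])
T=cam("top");o=[]
for d in (S,T):
    q0=proj(d,p+[0,0,.02])[0];x,y=int(q0[0])-24,int(q0[1])-30
    c=cv2.resize(d["image"][y:y+60,x:x+48],(400,500),interpolation=cv2.INTER_CUBIC);c=np.clip(c.astype(int)*2,0,255).astype(np.uint8)
    for dz,col in((0,(0,0,255)),(.02,(0,255,255)),(.034,(255,0,255))):
        q=(proj(d,p+[0,0,dz])[0]-[x,y]+.5)*8.33; cv2.circle(c,tuple(int(v) for v in q),3,col,-1)
    o.append(c); print(x,y)
cv2.imwrite("pics/c5.png",np.hstack(o))
E
```

```text
0.02 [-10.5   0.6  20. ]
0.025 [-6.5  2.5 25. ]
0.03 [-2.5  4.4 30. ]
0.034 [ 0.7  5.9 34. ]
0.02 [-8.1 -1.9 20. ]
0.025 [-4.5  0.3 25. ]
0.03 [-0.8  2.6 30. ]
0.034 [ 2.1  4.4 34. ]
[0.3997927  0.19992903 0.05951694] [-1.88706239e-03 -6.36790180e+01  4.61134887e+01  2.55735526e-01
  6.55338636e-05 -2.80736612e-05] [-0.0924694   0.98728895 -0.02561312]
369 231
146 253
```

View pics/c5.png

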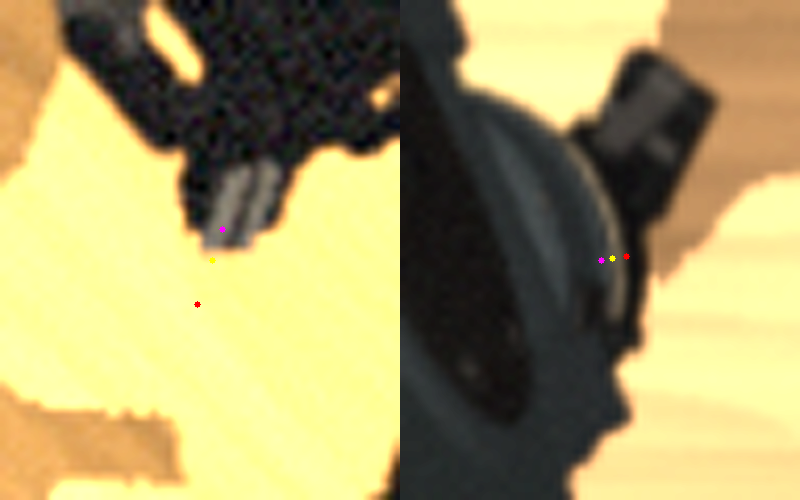

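Touch puts the real fingertip about 34 mm above the reported TCP, and the picture is consistent with that and little lateral error. I'll compensate with z −0.033 and grasp slide A again.

```bash
sed -i 's/^def ori/OFF=.033\ndef ori/; s/gz+.08\]/gz+.05-OFF]/; s/gz-.019\]/gz-.019-OFF]/; s/gz-.019+.05\]/gz-.019+.05-OFF]/; s/\[0,0,.0175\]/[0,0,.0175-OFF]/' act.py
sed -i 's/arm.move_ptp(\[x,y,gz+.05-OFF\],ori(w)); move_gripper(.045)/move_gripper(.045); arm.move_ptp([x,y,gz+.05-OFF],ori(w))/' act.py; grep -n OFF act.py
python3 - <<'E'
from act import *
arm.move_linear([.4,.2,.15],speed=.3)
m=pick(.4225,.297,-.6,.1275)
E
```

```text
3:OFF=.033
10:    move_gripper(.045); arm.move_ptp([x,y,gz+.05-OFF],ori(w))
11:    arm.move_linear([x,y,gz-.019-OFF],speed=.15); 
13:    arm.move_linear([x,y,gz-.019+.05-OFF],speed=.12); arm.sleep(.2); f1=fz()
16:def tcp(P): return P+np.array([0,0,.0175-OFF])
width 0.011139833385171338 mass 0.10889067202072208 (np.float64(0.07326494745239033), np.float64(0.10509396891316532)) (np.float64(-0.9949525450708933), np.float64(0.09708931722630286)) clock 17.1333
```

```bash
python3 - <<'E'
from act import *
hang(.064,0,-.085)
cv2.imwrite("pics/h1.png",np.hstack([cam("scene")["image"][120:320,170:370],cam("top")["image"][130:330,160:360]]))
E
```

```text
contact fz (np.float64(0.4162197122636974), np.float64(0.11574736317073003)) tilt (np.float64(-0.1104810833333359), np.float32(-0.17798792)) clock 21.1417
```

View pics/h1.png

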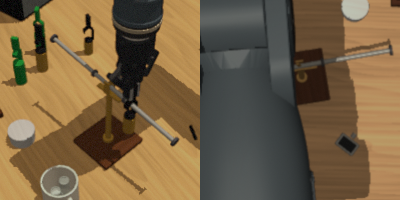

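The slide hangs on the near (+y) half next to the post, and the bar is tilted to −0.11 while I press slightly. I'll release, retreat and measure.

```bash
python3 - <<'E'
from act import *
release()
arm.move_ptp([.50,-.28,.2],ori(.52))
print("tilt",tilt(),tilt(cams=("top",)),status.sense()["clock"])
S=cam("scene");T=cam("top")
for n,d in(("scene",S),("top",T)):
    print(n,[(np.round(px(d,q["location"]),1).tolist(),round(q["score"],2)) for q in optics.pinpoint("small_a_seat",n)], proj(d,seat(.064,-.09)).round(1).tolist())
E
```

```text
tilt (np.float64(-0.08380826771267193), np.float32(-0.16762416)) (np.float64(-0.09014152535157502), np.float32(-0.14526518)) 24.0167
scene [([299.1, 220.2], 0.82)] [[300.5, 222.0]]
top [([229.2, 204.6], 0.57)] [[230.2, 201.3]]
```

```bash
python3 - <<'E'
from act import *
m=pick(.601,-.326,.52,.1495)
w=status.sense()["width"]
if .008<w<.02 and .15<m<.3:
    D=np.clip((.015+.108*.064)/m,.06,.15); t1=(.015)*9.81/.8
    t1=(m*D-.108*.064)*9.81/.8
    print("D",D,"t1",t1)
    arm.move_linear([.51,-.28,.2],speed=.25)
    hang(-D,-.086,t1)
E
```

```text
width 0.011222709730145958 mass 0.26215457436176404 (np.float64(0.19106967669057318), np.float64(0.09396834052118105)) (np.float64(-2.380666697798332), np.float64(0.11613195947023876)) clock 27.675
D 0.08358427486282279 t1 0.18393750000000003
contact fz (np.float64(1.0522427261791019), np.float64(0.08939827706339631)) tilt (np.float64(0.21074282582468734), np.float32(-0.17237791)) clock 32.2167
```

```bash
python3 - <<'E'
from act import *
release()
arm.move_ptp([.45,-.313,.2],ori(-.56))
print("tilt",tilt(),status.sense()["clock"])
S=cam("scene")
cv2.imwrite("pics/h2.png",cv2.resize(S["image"][120:320,150:370],(660,600)))
for k in("big_seat","small_a_seat"):print([(np.round(px(S,q["location"]),1).tolist(),round(q["score"],2)) for q in optics.pinpoint(k,"scene")], proj(S,[seat(-.0836,.16),seat(.064,.16)]).round(1).tolist())
E
```

```text
tilt (np.float64(0.1297812535316509), np.float32(-0.14927667)) 34.6917
[([186.5, 171.2], 0.93), ([254.2, 192.5], 0.78), ([207.7, 142.6], 0.78)] [[254.5, 190.4], [300.7, 216.7]]
[([300.7, 217.5], 0.65)] [[254.5, 190.4], [300.7, 216.7]]
```

View pics/h2.png

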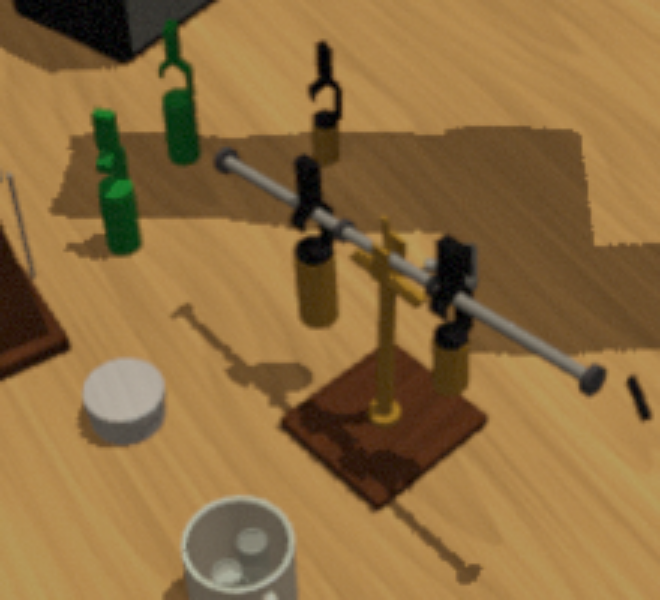

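Both hang properly: big at scene (254,190) and small A at (301,217). Tilt of +0.13 means a residual of 10.6 g·m. Next is small B.

```bash
python3 - <<'E'
from act import *
m=pick(.45,-.313,-.56,.1275)
w=status.sense()["width"]
t0=tilt()[0]; res=t0*.8/9.81
if .008<w<.02 and .04<m<.22:
    d=np.clip(res/m,.1,.172); t1=t0-m*d*9.81/.8
    print("t0",t0,"d",d,"t1",t1)
    arm.move_linear([.42,-.05,.23],speed=.3)
    hang(d,t0,t1)
E
```

```text
width 0.011276314712105948 mass 0.0711415576716606 (np.float64(0.0032105814532346726), np.float64(0.11622828721373943)) (np.float64(-0.6946880993057557), np.float64(0.10990433273804139)) clock 38.0917
t0 0.1306284409963767 d 0.14973914649537778 t1 0.0
contact fz (np.float64(0.2409015311308247), np.float64(0.16660280841749212)) tilt (np.float64(-0.006594782378497712), np.float32(-0.1565139)) clock 43.1083
```

```bash
python3 - <<'E'
from act import *
release(); arm.move_ptp([.42,.2,.3],ori(W)); arm.sleep(.3)
print("tilt",tilt(),tilt(cams=("top",)),status.sense()["clock"])
E
```

```text
tilt (np.float64(0.011148255982927333), np.float32(-0.16104761)) (np.float64(0.013676039004136019), np.float32(-0.12943995)) 45.525
```

Tilt is +0.012 with all three hung, so I'll shift small B outward by 14 mm.

```bash
python3 - <<'E'
from act import *
q=tcp(seat(.15,.012))
arm.move_ptp(q+[0,0,.055],ori(W)); arm.move_linear(q,speed=.15)
move_gripper(0.); print("width",status.sense()["width"])
arm.move_linear(tcp(seat(.164,0)),speed=.03); arm.sleep(.1)
release(); arm.move_ptp([.42,.2,.3],ori(W)); arm.sleep(.3)
print("tilt",tilt(),tilt(cams=("top",)),status.sense()["clock"])
cv2.imwrite("pics/h3.png",cv2.resize(cam("scene")["image"][120:320,150:370],(660,600)))
E
```

```text
width 0.010432816155204954
tilt (np.float64(0.001692753424276423), np.float32(-0.16371162)) (np.float64(0.0015931767451469571), np.float32(-0.12600058)) 50.2417
```

View pics/h3.png

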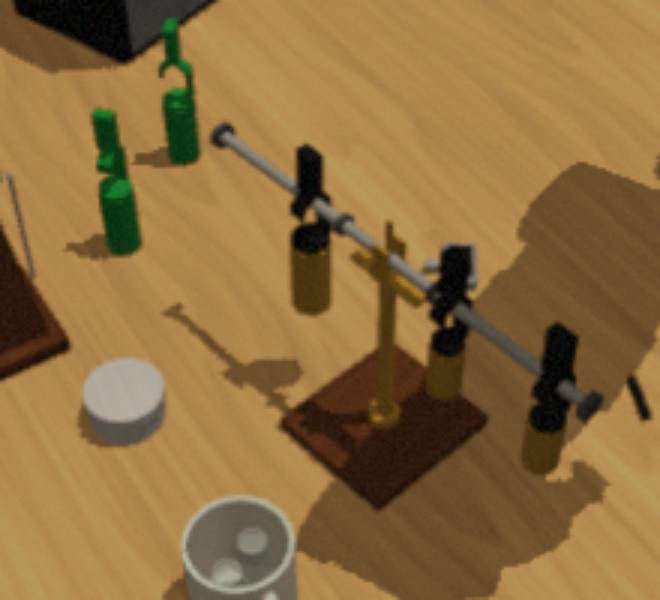

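All three slides hang between their collars. The bar reads 0.0017 rad, i.e. level, and the greens and bystanders look unmoved. I'm handing in.

```bash
python3 - <<'E'
from act import *
print(tilt(),status.sense()["clock"]); print(workorder.close_job())
E
```

```text
(np.float64(0.001209086495396922), np.float32(-0.16153693)) 50.3417
the job is handed in; nothing more can be done
None
```

All three brass slides hang between the collars in the order asked (small, big on the other side, then the other small), the bar last read about 0.001 rad off level, and the job was handed in at 50 s of the 72 s allowed.

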